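Make up the seed test tray

ROBOT

A 7-joint arm with a two-finger parallel gripper is mounted at the origin on the work surface. World frame = base frame: x ahead of the robot, y to its left, z up, the work surface at z = 0. Lengths are in mm, angles in rad, forces in N, time in s.
With the tool pointing down it reaches from about 400 to 875 mm from the base axis. Payload 4.4 kg.
Tool frame: the origin (TCP) lies midway between the tips of the shut fingers; the grasp point (between the pads) lies ctrl.grip_depth behind it (ctrl.grip_depth is the distance from the TCP to the grasp point, in mm); z points along the fingers, y is the line along which they close (so a half turn about z gives the same grasp; the last joint's range is limited). The gripper opens to 85 mm and grips with 20 to 120 N. Pads are 22 mm wide; open, the fingers measure 114 mm over their backs; the gripper's body (76 mm by 85 mm) begins 54 mm behind the grasp point. The pads swing forward as they close: fully open they stand 13 mm farther back than shut.
Start: joints at [-0.066, 0.628, 0.038, 1.517, -0.027, 0.996, -0.02], TCP at [650.014, 0.027, 231.313] pointing down, gripper open.
Joint ranges: [-3.06, 3.06], [-0.37, 2.12], [-1.25, 1.32], [0.18, 2.47], [-1.1, 4.24], [0.23, 1.98], [-2.94, 2.94]. Speed limits (rad/s): [2.57, 2.57, 3.14, 3.14, 3.14, 3.14, 3.14].

INTERFACE

Orientations are given as [roll, pitch, yaw] about the fixed x, y, z axes, in that order (R = Rz(yaw) Ry(pitch) Rx(roll)).
In Python, from cell import ctrl gives the robot as it stands.
- The arm moves only by the tool carry_out, never from a script. Its argument "deltas" is one flat list of numbers, 7 for each row, row after row: the turn, a rotation vector about the tool's x, y, z in degrees, then the shift along the tool's x, y, z in m, then the closure, from -1 (fully open) to 1 (shut). In form: [wx, wy, wz, dx, dy, dz, claw, wx, wy, wz, dx, dy, dz, claw, ...]. A call has 1 to 12 rows; each row shifts and turns the commanded pose from where the row before left it, along the tool's axes as they then stand; what a row does not reach is not made up. A row lasts 1/8 s, in which the tool goes at most 62.5 mm and 10.7 degrees, less where a joint would pass 70% of its speed; a pose out of reach is approached as far as the arm can. A call with a gripper value outside its range is refused whole. The fingers move at their own pace and stop on an object; the grip force is fixed at half the most. Time passes only in rows, so rows that do not move let the fingers close. It gives the time, the measured TCP pose, the force, the opening and the grip force at its end, in the units of the state.
- ctrl.read_state(): the state, without advancing time (a new reading comes with each control period).
- ctrl.get_image(name): name is "scene" or "side" or "wrist"; returns the picture (400x640x3 uint8, red, green, blue); there is no depth.
- ctrl.calibration(name): a dict with "mtx" (3x3 intrinsics, pixels), "distortion" ([k1, k2, p1, p2, k3] as OpenCV has them; the pictures are not rectified), "R" (3x3) and "t" (3): a world point X has camera coordinates R X + t. Camera axes: x right, y down, z forward; pixel columns grow to the right and rows downward; lengths in mm; the calibration is good to about 2 mm. A picture is of the moment at which its call begins: read the wrist's pose just before it. calibration takes no time and is no camera call; for the wrist camera it gives the pose at the moment of the call.
- ctrl.finish_job(): hands the job in; it is judged then, once.
The state is a dict: "clock": time; "qpos": joint angles; "qd": joint speeds; "tau": joint torques, N m; "eef_pos": TCP position; "tool_rot": TCP orientation; "force": force on the tool from outside, world axes, zero at the start; "torque": the same for the moment, N m; "width": finger opening in mm; "gripper_force": force on a finger pad.
Only numpy, scipy, OpenCV 4.12 (cv2) and the standard library are available. Lean on these libraries where they do the work, as an engineer would, in place of code of your own. Each camera call takes 0.05 s, during which the arm holds its last target. There are 200 camera calls.

TASK

Make up the white tray for the next seed test: stand each plain-capped jar fully on the coaster of its cap's colour, and lift the yellow seed gauge out of the gap between the two black slide boxes and stand it upright on the yellow strip, lengthwise along it and not overhanging. Jars with a black bar across the cap have been tested already: leave them where they are, and keep everything upright throughout.

Things in the scene. Friction and masses are not known exactly. Their poses are not given: they have to be found in the camera images.
- jar_orange: Closed amber glass jar with a broad orange screw cap, plain all over its top. Stands upright, 76 mm tall; the cap is 52 mm in diameter and forms the top 24 mm, the glass below is 49 mm in diameter; about 140 g. Origin: centre of its underside, z up.
- jar_blue: Closed amber glass jar with a broad blue screw cap, plain all over its top. Stands upright, 76 mm tall; the cap is 52 mm in diameter and forms the top 24 mm, the glass below is 49 mm in diameter; about 140 g. Origin: centre of its underside, z up.
- jar_green: Closed amber glass jar with a broad green screw cap, plain all over its top. Stands upright, 76 mm tall; the cap is 52 mm in diameter and forms the top 24 mm, the glass below is 49 mm in diameter; about 140 g. Origin: centre of its underside, z up.
- gauge: Yellow plastic seed gauge, a slab with black sizing holes, 18 mm thick (its x), 64 mm long (y), 75 mm tall (z), 110 g. It stands upright on the bench in the 22 mm gap between two fixed black slide boxes, each 70 mm (gauge x) by 100 mm (gauge y), 45 mm tall; only its top 30 mm is exposed. Origin: centre of its underside.
- spent_orange: Look-alike, to be left alone: the same closed amber jar (76 mm tall, cap 52 mm in diameter) with an orange cap that has a 17 mm wide black bar right across it. Origin: centre of its underside, z up.
- spent_blue: Look-alike, to be left alone: the same closed amber jar (76 mm tall, cap 52 mm in diameter) with a blue cap that has a 17 mm wide black bar right across it. Origin: centre of its underside, z up.
- coaster_orange: Flat round orange coaster, 72 mm in diameter, 4 mm thick, fixed on the floor of the white tray (224 mm square, rim 18 mm high, floor 5 mm above the bench; its three coasters and yellow strip lie two by two, 104 mm between centres, arranged differently each time). Origin: centre of its underside, on the tray floor; its top is 4 mm above. x, y along the tray sides.
- coaster_blue: Flat round blue coaster, 72 mm in diameter, 4 mm thick, fixed on the floor of the white tray (224 mm square, rim 18 mm high, floor 5 mm above the bench; its three coasters and yellow strip lie two by two, 104 mm between centres, arranged differently each time). Origin: centre of its underside, on the tray floor; its top is 4 mm above. x, y along the tray sides.
- coaster_green: Flat round green coaster, 72 mm in diameter, 4 mm thick, fixed on the floor of the white tray (224 mm square, rim 18 mm high, floor 5 mm above the bench; its three coasters and yellow strip lie two by two, 104 mm between centres, arranged differently each time). Origin: centre of its underside, on the tray floor; its top is 4 mm above. x, y along the tray sides.
- strip: Flat yellow rectangular strip, 44 mm (its x) by 92 mm (its y), 4 mm thick, fixed on the floor of the same white tray: the place for the gauge, whose y goes along the strip's y (either way round). Origin: centre of its underside, on the tray floor (5 mm above the bench); its top is 4 mm above that.
Not all that is in view belongs to the job. Leave any pink look-alike of the jar_green alone.

How it is judged:
By the outcome, as a careful person would: the job done as asked, in the order asked, and still so for the second after the job is handed in, with the robot touching nothing.
It also fails if it takes over 93 s, if anything falls off the work surface, if the arm or the gripper's body presses on something with over 40 N, if the wrist force passes 120 N, or if a joint passes its speed limit or range.

## Working session

There is one attempt and no reset: what is moved stays moved. The work goes in short steps, Python scripts to look and compute and a tool call to move; the robot and the scene stay as the last step left them, time stands still between calls to the robot, and variables do not carry over. Pictures are saved under pics/ and viewed, at most 14 in all, crops included, and the job is handed in when it is done.

Besides the shell and the picture viewer there is one more tool, called as name(argument=value, ...) on one line, values as JSON. carry_out: Moves the arm, as the interface text tells. Its arguments: {"type":"object","properties":{"deltas":{"type":"array"}},"required":["deltas"]}

```bash
ls; mkdir -p pics; python3 - <<'E'
from cell import ctrl
import cv2
for n in ["scene","side","wrist"]:
    c=ctrl.calibration(n); print(n,c["mtx"],c["distortion"],c["R"],c["t"])
    cv2.imwrite(f"pics/{n}0.png",ctrl.get_image(n)[:,:,::-1])
print(ctrl.grip_depth, ctrl.read_state())
E
```

```text
pics
scene [[388.95188753   0.         319.6860294 ]
 [  0.         388.95188753 202.3250484 ]
 [  0.           0.           1.        ]] [-0.002614  0.        0.        0.        0.      ] [[ 0.82551836  0.5643728   0.00166593]
 [ 0.42554869 -0.62051348 -0.65868911]
 [-0.37071248  0.54446889 -0.75241337]] [-441.62641871 -227.51217188 1185.77531248]
side [[392.2452837    0.         315.03633111]
 [  0.         392.2452837  200.36541445]
 [  0.           0.           1.        ]] [-0.04479138  0.          0.          0.          0.        ] [[-0.93125479 -0.36415012  0.01261747]
 [-0.27365846  0.67613463 -0.68407091]
 [ 0.24057339 -0.64049719 -0.72930638]] [511.9072882  218.57005664 764.22967507]
wrist [[325.31313466   0.         314.58887392]
 [  0.         325.31313466 202.41156737]
 [  0.           0.           1.        ]] [-0.05697863  0.          0.          0.          0.        ] [[ 9.99997657e-01 -7.39904981e-04 -2.03434648e-03]
 [-1.70519010e-04 -9.63776306e-01  2.66711834e-01]
 [-2.15799635e-03 -2.66710862e-01 -9.63774174e-01]] [-648.78071902  -34.69512916  378.2541106 ]
18.700000000000003 {'clock': 0.15, 'qpos': array([-0.06577588,  0.62911672,  0.03844069,  1.51811575, -0.02700767,
        0.99634093, -0.0199818 ]), 'qd': array([ 1.95994513e-05, -1.56483386e-03,  1.52313405e-03, -2.12679406e-03,
       -2.14641943e-03,  6.55048868e-04,  4.49409061e-04]), 'tau': array([ 2.19518879e-03, -5.63800478e+01,  1.22790758e+00, -1.93650573e+01,
        1.11919764e-02,  7.40401709e-03, -1.44664841e-05]), 'eef_pos': array([6.49524476e+02, 2.42471988e-02, 2.30618411e+02]), 'tool_rot': array([-3.14012920e+00, -5.03492100e-06,  1.57079297e+00]), 'force': array([-0.81911548,  0.30555212, -0.23141901]), 'torque': array([-0.01291253,  0.02163126, -0.02566107]), 'gripper_force': 0.0, 'width': 85.52351580057841}
```

View pics/scene0.png

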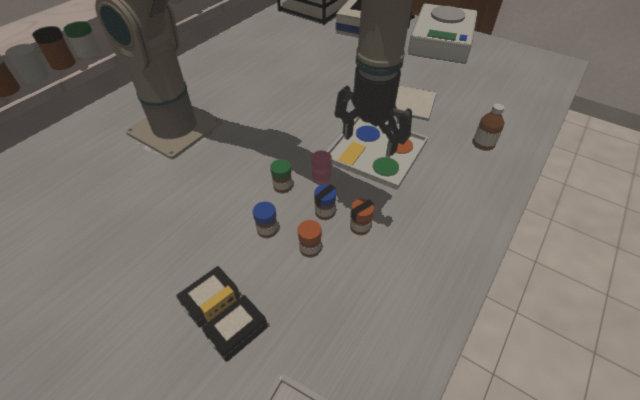

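View pics/wrist0.png

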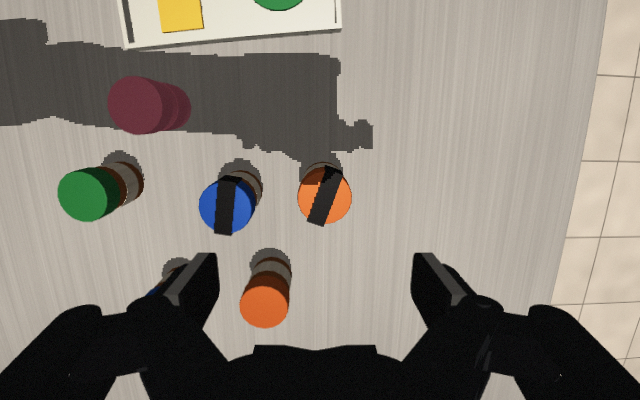

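```bash
cat > h.py <<'E'
import numpy as np, cv2
from cell import ctrl
def ray(c,uv):
    p=cv2.undistortPoints(np.array([[uv]],float),c["mtx"],np.array(c["distortion"]))[0,0]
    R=np.array(c["R"]);o=-R.T@np.array(c["t"]); return o,R.T@np.array([p[0],p[1],1])
def at(c,uv,z):
    o,d=ray(c,uv); return (o+d*(z-o[2])/d[2]).round(1)
def proj(c,X):
    R=np.array(c["R"]); return cv2.projectPoints(np.array(X,float).reshape(-1,3),cv2.Rodrigues(R)[0],np.array(c["t"]),c["mtx"],np.array(c["distortion"]))[0][:,0]
E
python3 - <<'E'
import cv2
im=cv2.imread('pics/scene0.png')
cv2.imwrite('pics/sc1.png',cv2.resize(im[110:360,170:440],None,fx=2.4,fy=2.4,interpolation=cv2.INTER_CUBIC))
E
```

```text
(no output)
```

View pics/side0.png

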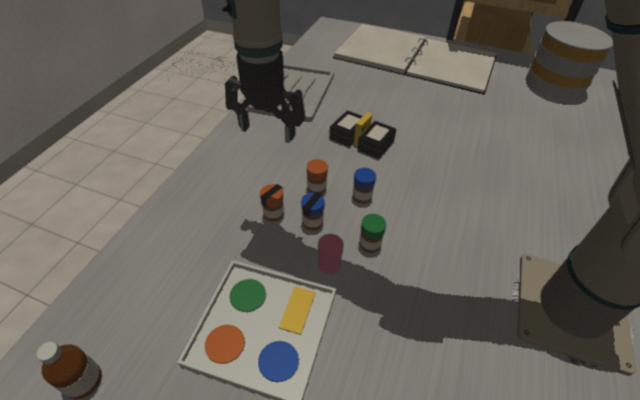

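View pics/sc1.png

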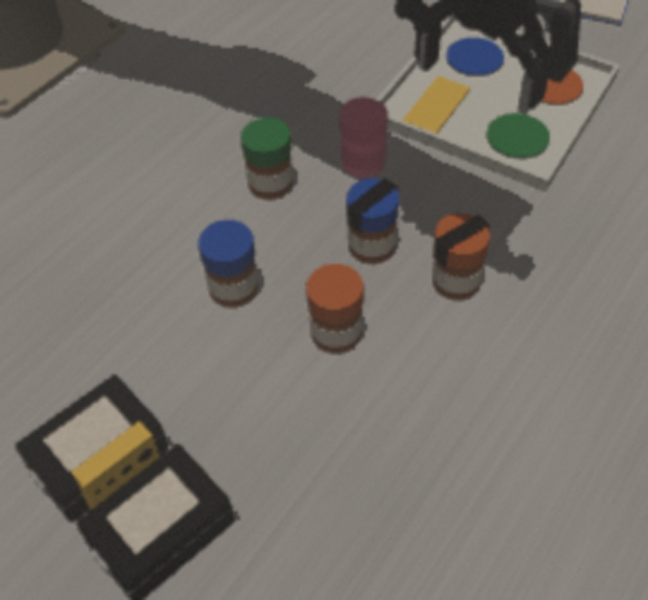

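```bash
python3 - <<'E'
from h import *
cs,cd,cw=[ctrl.calibration(n) for n in("scene","side","wrist")]
print("sceneTop",{k:at(cs,uv,76)[:2] for k,uv in dict(o=(309.6,229.6),b=(264.6,210),g=(281.3,167.5),so=(170+462/2.4,110+236/2.4),sb=(170+374/2.4,110+200/2.4),pink=(170+363/2.4,110+118/2.4)).items()})
print("sideTop",{k:at(cd,uv,76)[:2] for k,uv in dict(o=(317,167),b=(364.5,176),g=(373,222)).items()})
print("wristTop",{k:at(cw,uv,76)[:2] for k,uv in dict(o=(264,307),g=(86,195),sb=(226,207),so=(325,197),pink=(135,104)).items()})
im=cv2.imread('pics/side0.png');hsv=cv2.cvtColor(im,cv2.COLOR_BGR2HSV)
print([hsv[y,x] for x,y in((248,295),(225,344),(278,361),(297,310))])
for n,lo,hi,box in(("g",(50,100,40),(80,255,255),(225,275,270,315)),("o",(0,130,80),(15,255,255),(200,320,250,368)),("b",(105,120,60),(130,255,255),(250,335,305,385)),("strip",(18,120,80),(32,255,255),(275,280,320,340))):
    m=cv2.inRange(hsv,lo,hi);z=np.zeros_like(m);x0,y0,x1,y1=box;z[y0:y1,x0:x1]=m[y0:y1,x0:x1]
    ys,xs=np.nonzero(z);P=np.array([at(cd,(float(x),float(y)),9)[:2] for x,y in zip(xs,ys)],np.float32)
    print(n,len(xs),P.mean(0),P.max(0)-P.min(0),cv2.minAreaRect(P))
for nm,c,pts in(("scene",cs,[(170+x/2.4,110+y/2.4) for x,y in((142,424),(72,470),(85,482),(158,438))]),):
    print(nm,[at(c,p,75)[:2] for p in pts])
im2=im[90:180,310:420];cv2.imwrite('pics/sd1.png',cv2.resize(im2,None,fx=6,fy=6,interpolation=cv2.INTER_CUBIC))
E
```

```text
sceneTop {'o': array([ 598.4, -131.4]), 'b': array([ 483.4, -143.5]), 'g': array([429.4, -14. ]), 'so': array([661.9, -15.2]), 'sb': array([568.4, -23.8]), 'pink': array([493.8,  66.9])}
sideTop {'o': array([ 593.9, -123.1]), 'b': array([ 480.3, -135.8]), 'g': array([424.2,  -8. ])}
wristTop {'o': array([ 596. , -128.7]), 'g': array([427.3,  -7.6]), 'sb': array([564.5, -19.6]), 'so': array([658.9,  -9.8]), 'pink': array([488.7,  76.1])}
[array([ 64, 126,  97], dtype=uint8), array([ 11, 178, 152], dtype=uint8), array([110, 157, 128], dtype=uint8), array([ 22, 170, 176], dtype=uint8)]
g 837 [611.4286  209.27023] [67.5 67.7] ((611.906494140625, 208.58668518066406), (66.8880386352539, 66.6276626586914), 22.011377334594727)
o 1148 [603.78357 312.54538] [70.       69.399994] ((604.2449340820312, 311.75347900390625), (69.0933837890625, 69.16539001464844), 22.166179656982422)
b 1216 [500.23154 304.9093 ] [68.20001  69.600006] ((500.8492736816406, 304.2124938964844), (67.16419982910156, 67.12471008300781), 22.011167526245117)
strip 968 [508.18988 202.22125] [47.799988 93.2     ] ((508.27386474609375, 200.51116943359375), (42.94130325317383, 91.38954162597656), 4.328861236572266)
scene [array([ 550. , -329.8]), array([ 532.8, -389.6]), array([ 548.2, -391.1]), array([ 568.9, -331.8])]
```

View pics/sd1.png

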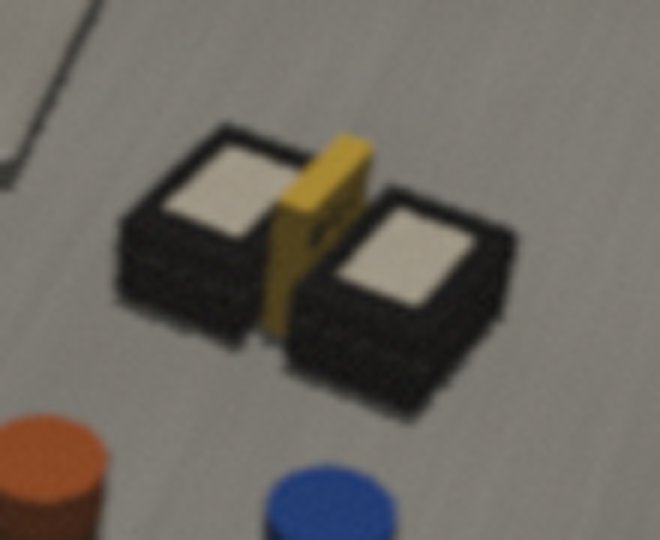

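Candidates in the scene view are plain orange (310,230), plain blue (265,210) and plain green (281,167). Those to avoid are barred blue (326,193), barred orange (362,208) and pink (321,159). I'll move over the plain orange jar and check it with the wrist camera.

carry_out(deltas=[0,0,0,-0.032,-0.0135,0,-1,0,0,0,-0.032,-0.0135,0,-1,0,0,0,-0.032,-0.0135,0,-1,0,0,0,-0.032,-0.0135,0,-1,0,0,0,0,0,0,-1,0,0,0,0,0,0,-1])

```text
clock: 0.9
eef_pos: [596.2, -127.1, 231.2]
tool_rot: [3.142, -0.001, 1.571]
force: [0.3, -0.4, 0.5]
width: 85.5
gripper_force: 0.0
```

```bash
python3 - <<'E'
from h import *
c=ctrl.calibration("wrist");s=ctrl.read_state();im=ctrl.get_image("wrist")
print(s["eef_pos"],s["tool_rot"])
cv2.imwrite('pics/w1.png',im[:,:,::-1])
print("expected px of cap centre",proj(c,[[596,-128,76]]), "gripper axis at z76", proj(c,[[*s["eef_pos"][:2],76]]))
hsv=cv2.cvtColor(im,cv2.COLOR_RGB2HSV)
for n,lo,hi in(("o",(0,130,120),(15,255,255)),("b",(105,120,100),(130,255,255)),("y",(18,120,80),(32,255,255))):
    k,l,st,ce=cv2.connectedComponentsWithStats(cv2.inRange(hsv,lo,hi))
    for i in range(1,k):
        if st[i,4]>200: print(n,st[i],ce[i].round(1),at(c,ce[i],76))
E
```

```text
[ 596.23768273 -127.05251819  231.16449786] [ 3.14155445e+00 -1.04896765e-03  1.57123173e+00]
expected px of cap centre [[314.56528327 187.80524731]] gripper axis at z76 [[314.81898959 186.81695371]]
o [358  23  31  56 876] [370.1  47.9] [643.2  -6.1  76. ]
o [386  31  31  55 834] [403.6  61. ] [672.4 -16.3  76. ]
o [ 287  173   54   43 1504] [314.7 195.8] [ 596.1 -135.8   76. ]
b [ 168  178   53   51 2078] [193.7 202.9] [ 480.5 -142.6   76. ]
y [272 323  16  22 276] [280.1 333.4] [ 558.8 -288.7   76. ]
```

View pics/w1.png

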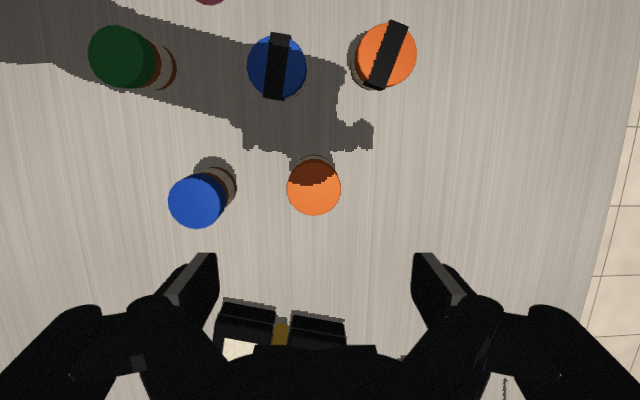

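The wrist view shows a plain orange cap centred at (314,187), directly under the tool at about (596,-128). Plain blue is at (194,203).

carry_out(deltas=[0,0,0,0,0,0.046,-1,0,0,0,0,0,0.046,-1,0,0,0,0,0,0.046,-1,0,0,0,0,0,0.034,-1,0,0,0,0,0,0.014,-1,0,0,0,0,0,0,-1,0,0,0,0,0,0,1,0,0,0,0,0,0,1,0,0,0,0,0,0,1,0,0,0,0,0,0,1,0,0,0,0,0,0,1,0,0,0,0,0,0,1])

```text
clock: 2.45
eef_pos: [596.8, -128.2, 47.1]
tool_rot: [3.139, 0.0, 1.571]
force: [-1.1, 0.2, 5.9]
width: 50.3
gripper_force: 61.4
```

carry_out(deltas=[0,0,0,0,0,-0.02,1,0,0,0,0,0,-0.04,1,0,0,0,0,0,-0.04,1,0,0,0,0,0,-0.02,1,0,0,0,0.04,0,0,1,0,0,0,0.06,0.0015,0,1,0,0,0,0.06,0.0015,0,1,0,0,0,0.06,0.0015,0,1,0,0,0,0.06,0.0015,0,1,0,0,0,0.06,0.0015,0,1,0,0,0,0.06,0,0,1,0,0,0,0.04,0,0,1])

```text
clock: 3.95
eef_pos: [602.5, 316.5, 166.9]
tool_rot: [3.141, -0.003, 1.574]
force: [-0.4, -0.8, -2.0]
width: 50.2
gripper_force: 62.8
```

carry_out(deltas=[0,0,0,0,0,0,1,0,0,0,0,0,0,1])

```text
clock: 4.2
eef_pos: [603.7, 310.9, 166.2]
tool_rot: [3.141, 0.001, 1.57]
force: [0.9, -0.7, -2.0]
width: 51.0
gripper_force: 62.9
```

carry_out(deltas=[0,0,0,0,0,0.035,1,0,0,0,0,0,0.04,1,0,0,0,0,0,0.025,1,0,0,0,0,0,0.01,1,0,0,0,0,0,0,1,0,0,0,0,0,0,1])

```text
clock: 4.95
eef_pos: [604.6, 311.2, 56.5]
tool_rot: [3.14, -0.0, 1.569]
force: [0.2, 0.1, -2.0]
width: 50.5
gripper_force: 62.9
```

carry_out(deltas=[0,0,0,0,0,0.001,1,0,0,0,0,0,0,-1,0,0,0,0,0,0,-1,0,0,0,0,0,0,-1,0,0,0,0,0,0,-1,0,0,0,0,0,-0.03,-1,0,0,0,0,0,-0.06,-1,0,0,0,0,0,-0.06,-1,0,0,0,-0.05,-0.014,-0.024,-1,0,0,0,-0.06,-0.016,0,-1,0,0,0,-0.06,-0.016,0,-1,0,0,0,-0.06,-0.016,0,-1])

```text
clock: 6.45
eef_pos: [541.0, 80.2, 228.6]
tool_rot: [3.141, 0.0, 1.571]
force: [0.8, -0.1, -0.6]
width: 85.2
gripper_force: 0.0
```

carry_out(deltas=[0,0,0,-0.06,-0.016,0,-1,0,0,0,-0.06,-0.016,0,-1,0,0,0,-0.05,-0.014,0,-1,0,0,0,-0.052,-0.015,0,-1,0,0,0,0,0,0,-1,0,0,0,0,0,0,-1])

```text
clock: 7.2
eef_pos: [480.7, -139.6, 228.4]
tool_rot: [3.141, -0.001, 1.571]
force: [1.0, 0.4, -0.3]
width: 85.3
gripper_force: 0.0
```

```bash
python3 - <<'E'
from h import *
c=ctrl.calibration("wrist");s=ctrl.read_state();im=ctrl.get_image("wrist");sd=ctrl.get_image("side")
print(s["eef_pos"],s["tool_rot"])
print("axis at z76", proj(c,[[*s["eef_pos"][:2],76]]))
hsv=cv2.cvtColor(im,cv2.COLOR_RGB2HSV)
k,l,st,ce=cv2.connectedComponentsWithStats(cv2.inRange(hsv,(105,120,40),(130,255,255)))
for i in range(1,k):
    if st[i,4]>200: print(st[i],ce[i].round(1),at(c,ce[i],76))
a=cv2.resize(sd[240:400,150:390],(480,320));b=cv2.resize(im,(512,320));cv2.imwrite('pics/w2.png',cv2.resize(np.hstack([a,b]),(800,258))[:,:,::-1])
E
```

```text
[ 480.69027363 -139.58135812  228.37373278] [ 3.14122692e+00 -6.20289388e-04  1.57050425e+00]
axis at z76 [[314.79584942 187.42249667]]
[ 377   19   32   62 1142] [391.6  50. ] [545.6 -20.7  76. ]
[415  24  26  58 835] [428.8  53.9] [577.5 -23.3  76. ]
[ 287  161   54   57 2400] [313.7 189.4] [ 479.7 -141.4   76. ]
```

View pics/w2.png

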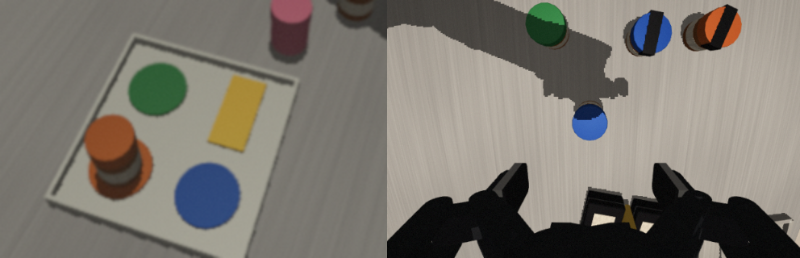

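The left crop shows the orange jar standing on the orange coaster. The wrist view shows the plain blue cap directly under the tool.

carry_out(deltas=[0,0,0,0,0,0.046,-1,0,0,0,0,0,0.046,-1,0,0,0,0,0,0.046,-1,0,0,0,0,0,0.033,-1,0,0,0,0,0,0.012,-1,0,0,0,0,0,0,-1,0,0,0,0,0,0,1,0,0,0,0,0,0,1,0,0,0,0,0,0,1,0,0,0,0,0,0,1,0,0,0,0,0,0,1,0,0,0,0,0,0,1])

```text
clock: 8.8
eef_pos: [481.2, -140.1, 46.8]
tool_rot: [3.139, 0.0, 1.571]
force: [-1.2, 0.5, 7.5]
width: 50.4
gripper_force: 61.0
```

carry_out(deltas=[0,0,0,0,0,-0.02,1,0,0,0,0,0,-0.04,1,0,0,0,0,0,-0.04,1,0,0,0,0,0,-0.02,1,0,0,0,0.04,0.002,0,1,0,0,0,0.06,0.003,0,1,0,0,0,0.06,0.003,0,1,0,0,0,0.06,0.003,0,1,0,0,0,0.06,0.003,0,1,0,0,0,0.06,0.003,0,1,0,0,0,0.06,0.002,0,1,0,0,0,0.045,0.001,0,1])

```text
clock: 10.3
eef_pos: [499.9, 308.4, 166.0]
tool_rot: [3.141, -0.002, 1.573]
force: [0.6, -0.2, -1.6]
width: 50.3
gripper_force: 62.9
```

carry_out(deltas=[0,0,0,0,0,0,1,0,0,0,0,0,0,1,0,0,0,0,0,0.035,1,0,0,0,0,0,0.04,1,0,0,0,0,0,0.025,1,0,0,0,0,0,0.01,1,0,0,0,0,0,0,1,0,0,0,0,0,0,1])

```text
clock: 11.3
eef_pos: [501.4, 304.3, 56.2]
tool_rot: [3.14, -0.0, 1.569]
force: [-0.0, 0.5, -0.7]
width: 50.4
gripper_force: 62.8
```

carry_out(deltas=[0,0,0,0,0,0.001,1,0,0,0,0,0,0,-1,0,0,0,0,0,0,-1,0,0,0,0,0,0,-1,0,0,0,0,0,0,-1,0,0,0,0,0,-0.03,-1,0,0,0,0,0,-0.06,-1,0,0,0,0,0,-0.06,-1,0,0,0,-0.05,-0.012,-0.024,-1,0,0,0,-0.06,-0.015,0,-1,0,0,0,-0.06,-0.015,0,-1,0,0,0,-0.06,-0.015,0,-1])

```text
clock: 12.8
eef_pos: [442.9, 73.2, 228.6]
tool_rot: [3.141, -0.0, 1.571]
force: [1.0, -0.6, 0.2]
width: 85.3
gripper_force: 0.0
```

carry_out(deltas=[0,0,0,-0.05,-0.012,0,-1,0,0,0,-0.034,-0.005,0,-1,0,0,0,0,0,0,-1,0,0,0,0,0,0,-1])

```text
clock: 13.3
eef_pos: [426.7, -8.3, 228.4]
tool_rot: [3.141, -0.001, 1.571]
force: [0.4, 0.6, 0.1]
width: 85.4
gripper_force: 0.0
```

```bash
python3 - <<'E'
from h import *
c=ctrl.calibration("wrist");s=ctrl.read_state();im=ctrl.get_image("wrist");sd=ctrl.get_image("side")
print(s["eef_pos"],s["tool_rot"])
print("axis at z76", proj(c,[[*s["eef_pos"][:2],76]]))
hsv=cv2.cvtColor(im,cv2.COLOR_RGB2HSV)
k,l,st,ce=cv2.connectedComponentsWithStats(cv2.inRange(hsv,(45,90,20),(85,255,255)))
for i in range(1,k):
    if st[i,4]>200: print(st[i],ce[i].round(1),at(c,ce[i],76))
a=cv2.resize(sd[240:400,150:390],(480,320));b=cv2.resize(im,(512,320));cv2.imwrite('pics/w3.png',cv2.resize(np.hstack([a,b]),(800,258))[:,:,::-1])
E
```

```text
[426.74180615  -8.33900641 228.37263313] [ 3.14125611e+00 -5.32492616e-04  1.57117343e+00]
axis at z76 [[314.78720724 187.40342125]]
[ 282  159   55   56 2406] [309.4 186.6] [421.7  -7.5  76. ]
```

View pics/w3.png

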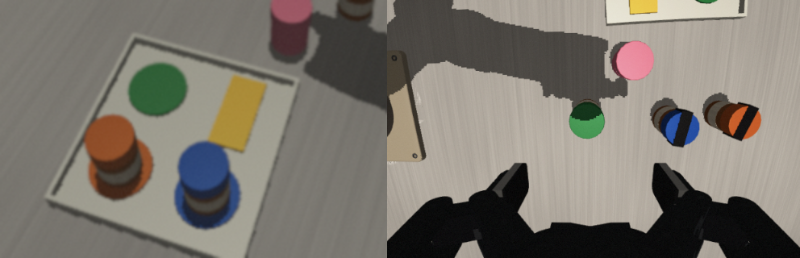

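The blue jar is on its coaster. The plain green cap is at (309.5,187), which puts it 5 mm nearer the base than the tool, so I'll correct for that.

carry_out(deltas=[0,0,0,0,-0.005,0.046,-1,0,0,0,0,0,0.046,-1,0,0,0,0,0,0.046,-1,0,0,0,0,0,0.033,-1,0,0,0,0,0,0.012,-1,0,0,0,0,0,0,-1,0,0,0,0,0,0,1,0,0,0,0,0,0,1,0,0,0,0,0,0,1,0,0,0,0,0,0,1,0,0,0,0,0,0,1,0,0,0,0,0,0,1])

```text
clock: 14.9
eef_pos: [422.2, -8.7, 47.0]
tool_rot: [3.141, -0.001, 1.571]
force: [-1.2, 1.0, 5.4]
width: 50.5
gripper_force: 61.3
```

carry_out(deltas=[0,0,0,0,0,-0.02,1,0,0,0,0,0,-0.04,1,0,0,0,0,0,-0.04,1,0,0,0,0,0,-0.02,1,0,0,0,0.03,0.026,0,1,0,0,0,0.04,0.035,0,1,0,0,0,0.04,0.035,0,1,0,0,0,0.04,0.035,0,1,0,0,0,0.04,0.035,0,1,0,0,0,0.028,0.023,0,1,0,0,0,0,0,0,1,0,0,0,0,0,0,1])

```text
clock: 16.4
eef_pos: [610.0, 207.7, 165.8]
tool_rot: [-3.139, 0.001, 1.57]
force: [-0.3, -0.4, -1.5]
width: 50.4
gripper_force: 63.2
```

carry_out(deltas=[0,0,0,0,0,0.035,1,0,0,0,0,0,0.04,1,0,0,0,0,0,0.025,1,0,0,0,0,0,0.01,1,0,0,0,0,0,0,1,0,0,0,0,0,0,1])

```text
clock: 17.15
eef_pos: [611.2, 208.6, 56.9]
tool_rot: [3.141, -0.0, 1.57]
force: [0.6, 0.6, -2.5]
width: 50.5
gripper_force: 63.4
```

carry_out(deltas=[0,0,0,0,0,0.001,1,0,0,0,0,0,0,-1,0,0,0,0,0,0,-1,0,0,0,0,0,0,-1,0,0,0,0,0,0,-1,0,0,0,0,0,-0.03,-1,0,0,0,0,0,-0.06,-1,0,0,0,0,0,-0.06,-1,0,0,0,-0.05,-0.006,-0.024,-1,0,0,0,-0.06,-0.006,0,-1,0,0,0,-0.06,-0.006,0,-1,0,0,0,-0.06,-0.006,0,-1])

```text
clock: 18.65
eef_pos: [586.6, -22.6, 229.1]
tool_rot: [-3.141, -0.0, 1.571]
force: [0.8, -0.7, -0.4]
width: 85.4
gripper_force: 0.0
```

carry_out(deltas=[0,0,0,-0.06,-0.006,0,-1,0,0,0,-0.06,-0.006,0,-1,0,0,0,-0.06,-0.006,0,-1,0,0,0,-0.06,-0.006,0,-1,0,0,0,-0.06,-0.006,0,-1,0,0,0,-0.04,-0.008,0,-1,0,0,0,0,0,0,-1,0,0,0,0,0,0,-1])

```text
clock: 19.65
eef_pos: [549.1, -359.9, 228.5]
tool_rot: [-3.141, -0.002, 1.571]
force: [0.3, 0.4, -0.1]
width: 85.5
gripper_force: 0.0
```

```bash
python3 - <<'E'
from h import *
c=ctrl.calibration("wrist");s=ctrl.read_state();im=ctrl.get_image("wrist")
print(s["eef_pos"],s["tool_rot"])
print("axis at z75", proj(c,[[*s["eef_pos"][:2],75]]))
cv2.imwrite('pics/w4.png',cv2.resize(im[80:320,190:510],(800,600),interpolation=cv2.INTER_CUBIC)[:,:,::-1])
E
```

```text
[ 549.14378011 -359.91363085  228.46184289] [-3.14070480e+00 -1.73226692e-03  1.57111510e+00]
axis at z75 [[315.00550009 187.29102061]]
```

View pics/w4.png

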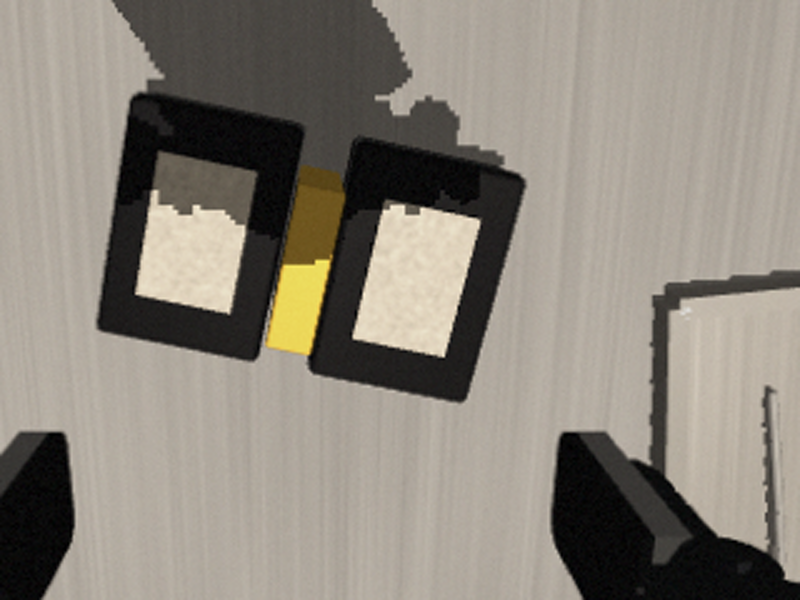

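```bash
python3 - <<'E'
from h import *
c=ctrl.calibration("wrist")
P=np.array([at(c,(190+x/2.5,80+y/2.5),75)[:2] for x,y in((301,187),(344,195),(308,356),(265,346))])
print(P,P.mean(0)); m=(P[0]+P[1])/2-(P[2]+P[3])/2;print(np.linalg.norm(m),np.linalg.norm(P[0]-P[1]),np.degrees(np.arctan2(m[1],m[0])))
l=P[0]-P[3];r=P[1]-P[2];print([np.degrees(np.arctan2(v[1],v[0])) for v in(l,r)])
B=[at(c,(190+x/2.5,80+y/2.5),45)[:2] for x,y in((303,125),(259,360),(355,138),(311,372),(525,178),(465,402),(133,94),(98,329))]
for i in range(0,8,2): v=B[i]-B[i+1];print("box",B[i],B[i+1],np.linalg.norm(v),np.degrees(np.arctan2(v[1],v[0])))
print("corners mean",np.mean(B[4:],0))
E
```

```text
[[ 545.4 -328.9]
 [ 561.1 -331.8]
 [ 548.  -393.6]
 [ 531.5 -389.6]] [ 546.5   -360.975]
62.72011240423601 15.96558799418304 77.57027698154555
[np.float64(77.10193353956174), np.float64(78.03193321847806)]
box [ 545.8 -308.3] [ 527.1 -405.6] 99.08067420037068 79.12102527781529
box [ 566.3 -313.3] [ 549.1 -411. ] 99.20246972732077 80.015440369902
box [ 634.6 -328.7] [ 615.3 -424.7] 97.92083537225366 78.6326914390972
box [ 479.6 -296.3] [ 459.5 -392.1] 97.8859029687115 78.1505319539273
corners mean [ 547.25 -360.45]
```

The wrist crop shows the gauge top with corners (301,187), (344,195), (308,356) and (265,346). Its centre is about (547,-361) and its long axis is at about 78.5°. The measured size of 63 by 16 mm fits the given 64 by 18 mm.

carry_out(deltas=[0,0,0,-0.001,-0.002,0,-1,0,0,5.75,0,0,0.02,-1,0,0,5.75,0,0,0.045,-1,0,0,0,0,0,0.045,-1,0,0,0,0,0,0.04,-1,0,0,0,0,0,0.02,-1,0,0,0,0,0,0,-1,0,0,0,0,0,0,-1])

```text
clock: 20.7
eef_pos: [547.7, -362.8, 60.5]
tool_rot: [3.14, 0.001, 1.37]
force: [0.6, 0.5, 0.2]
width: 85.2
gripper_force: 0.0
```

```bash
python3 - <<'E'
from h import *
c=ctrl.calibration("wrist");s=ctrl.read_state();im=ctrl.get_image("wrist")
print(s["eef_pos"],s["tool_rot"])
cv2.imwrite('pics/w5.png',im[:,:,::-1])
E
```

```text
[ 547.7076994  -362.76282607   60.50397519] [3.13997651e+00 1.33728344e-03 1.37028441e+00]
```

View pics/w5.png

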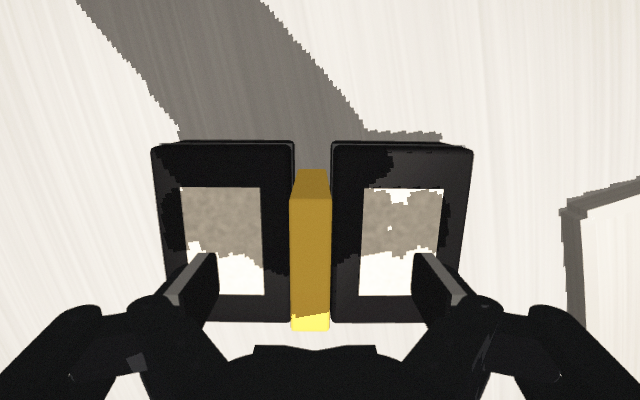

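The gauge is aligned with the tool, centred at about column 311. I'll descend the last 8 mm and grip.

carry_out(deltas=[0,0,0,0.001,-0.001,0.008,-1,0,0,0,0,0,0,-1,0,0,0,0,0,0,1,0,0,0,0,0,0,1,0,0,0,0,0,0,1,0,0,0,0,0,0,1,0,0,0,0,0,0,1,0,0,0,0,0,0,1,0,0,0,0,0,0,1,0,0,0,0,0,0,1])

```text
clock: 22.0
eef_pos: [546.1, -361.0, 51.1]
tool_rot: [-3.141, 0.0, 1.37]
force: [-0.3, -0.3, 3.3]
width: 17.3
gripper_force: 58.8
```

carry_out(deltas=[0,0,0,0,0,-0.01,1,0,0,0,0,0,-0.015,1,0,0,0,0,0,-0.02,1,0,0,0,0,0,-0.03,1,0,0,0,0,0,-0.04,1,0,0,0,0,0,-0.025,1,0,0,0,0,0,0,1,0,0,0,0,0,0,1])

```text
clock: 23.0
eef_pos: [545.7, -360.1, 190.4]
tool_rot: [-3.14, -0.001, 1.37]
force: [-0.6, -0.4, -2.2]
width: 17.0
gripper_force: 58.6
```

carry_out(deltas=[0,0,-7.8,0,0,0,1,0,0,-7.8,0,0,0,1,0,0,0,0.045,0.0026,0,1,0,0,0,0.06,0,0,1,0,0,0,0.06,0,0,1,0,0,0,0.06,0,0,1,0,0,0,0.06,0,0,1,0,0,0,0.06,0,0,1,0,0,0,0.06,0,0,1,0,0,0,0.06,0,0,1,0,0,0,0.06,0,0,1,0,0,0,0.038,0,0,1])

```text
clock: 24.5
eef_pos: [506.6, 204.6, 189.5]
tool_rot: [-3.138, -0.0, 1.646]
force: [0.1, -0.8, -0.8]
width: 17.1
gripper_force: 58.6
```

carry_out(deltas=[0,0,0,0,0,0,1,0,0,0,0,0,0,1,0,0,0,0,0,0,1])

```text
clock: 24.88
eef_pos: [508.5, 199.1, 190.8]
tool_rot: [-3.14, 0.001, 1.64]
force: [-0.1, 1.0, -0.6]
width: 17.1
gripper_force: 58.6
```

```bash
python3 - <<'E'
from h import *
print(ctrl.read_state()["eef_pos"])
im=ctrl.get_image("wrist");sd=ctrl.get_image("side")
a=cv2.resize(sd[160:400,150:390],(400,400));cv2.imwrite('pics/w6.png',cv2.resize(np.hstack([a,im]),(800,308))[:,:,::-1])
E
```

```text
[508.50440327 199.11403896 190.76999158]
```

View pics/w6.png

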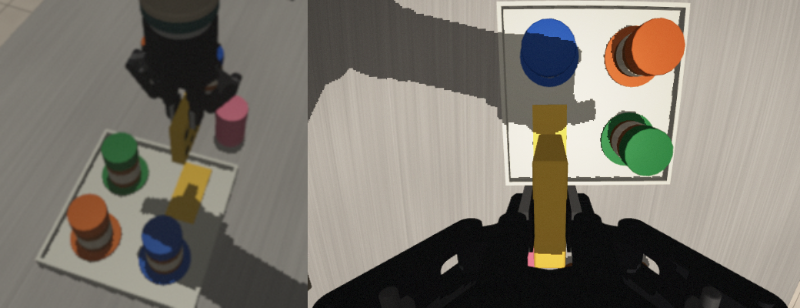

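carry_out(deltas=[0,0,0,0.001,0,0.03,1,0,0,0,0,0,0.04,1,0,0,0,0,0,0.035,1,0,0,0,0,0,0.018,1,0,0,0,0,0,0.006,1,0,0,0,0,0,0,1,0,0,0,0,0,0,1])

```text
clock: 25.85
eef_pos: [509.1, 202.2, 63.0]
tool_rot: [3.14, -0.001, 1.642]
force: [-0.0, -0.4, -1.6]
width: 17.0
gripper_force: 58.7
```

carry_out(deltas=[0,0,0,0,0,0.001,1,0,0,0,0,0,0.001,1,0,0,0,0,0,0,1])

```text
clock: 26.22
eef_pos: [508.2, 202.1, 60.0]
tool_rot: [-3.141, -0.0, 1.642]
force: [0.3, 0.2, -0.9]
width: 17.0
gripper_force: 58.7
```

carry_out(deltas=[0,0,0,0,0,0.001,1,0,0,0,0,0,0,1])

```text
clock: 26.48
eef_pos: [508.3, 202.1, 60.0]
tool_rot: [-3.141, -0.001, 1.642]
force: [-2.0, 0.6, 9.3]
width: 17.0
gripper_force: 60.0
```

carry_out(deltas=[0,0,0,0,0,-0.0005,1,0,0,0,0,0,0,-1,0,0,0,0,0,0,-1,0,0,0,0,0,0,-1,0,0,0,0,0,0,-1,0,0,0,0,0,0,-1,0,0,0,0,0,-0.02,-1,0,0,0,0,0,-0.04,-1,0,0,0,0,0,-0.06,-1,0,0,0,0,0,-0.06,-1,0,0,0,-0.06,0,0,-1,0,0,0,-0.06,0,0,-1])

```text
clock: 27.98
eef_pos: [517.4, 81.9, 240.3]
tool_rot: [3.14, -0.001, 1.646]
force: [0.8, -1.1, -0.3]
width: 85.3
gripper_force: 0.0
```

carry_out(deltas=[0,0,0,-0.06,0,0,-1,0,0,0,-0.06,0,0,-1,0,0,0,0,0,0,-1,0,0,0,0,0,0,-1])

```text
clock: 28.48
eef_pos: [525.4, -36.9, 239.2]
tool_rot: [-3.14, -0.001, 1.642]
force: [0.0, 0.7, -0.3]
width: 85.4
gripper_force: 0.0
```

```bash
python3 - <<'E'
from h import *
print(ctrl.read_state()["eef_pos"])
im=ctrl.get_image("wrist");sd=ctrl.get_image("side")
a=cv2.resize(sd[140:390,170:420],(400,400));cv2.imwrite('pics/w7.png',cv2.resize(np.hstack([a,cv2.resize(im,(400,250))[:, :] if 0 else cv2.copyMakeBorder(cv2.resize(im,(400,250)),0,150,0,0,cv2.BORDER_CONSTANT)]),(800,400))[:,:,::-1])
E
```

```text
[525.36929923 -36.92519853 239.23532528]
```

View pics/w7.png

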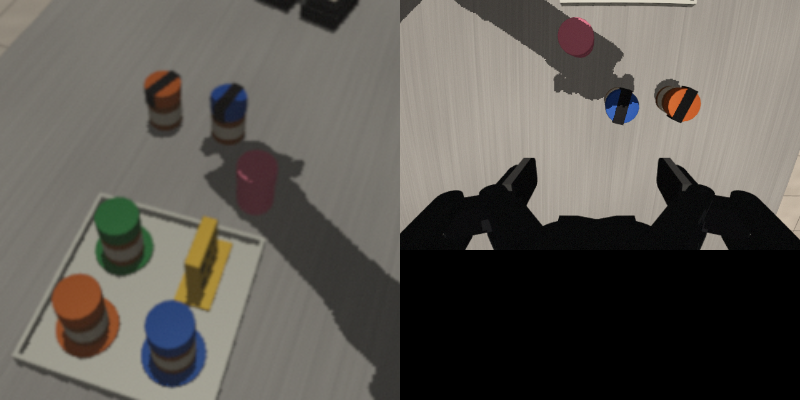

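The side view shows all three plain jars standing on their matching coasters, at crop pixels (120,237), (80,315) and (170,343). The gauge is upright along the strip at (203,265), and the barred and pink jars haven't moved.

```bash
python3 -c "
from cell import ctrl
print(ctrl.finish_job())"
```

```text
the job is handed in; nothing more can be done
None
```

The job is handed in, finished at about 28.5 s on the robot's clock: the last picture shows each plain-capped jar on its matching coaster, the gauge upright along the yellow strip, and the barred and pink jars left where they stood.

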